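# Seat the snap cap on the amber bottle

## Robot

A 6-joint arm with a two-finger parallel gripper is mounted at the origin on the work surface. World frame = base frame: x ahead of the robot, y to its left, z up, the work surface at z = 0. Lengths are in m, angles in rad, forces in N, time in s.
With the tool pointing down it reaches from about 0.3 to 0.775 m from the base axis. Payload 14.6 kg.
Tool frame: the origin (TCP) lies at the very end of the fingers, on their centre line; the grasp point (between the pads) lies ctrl.tcp_to_grasp behind it (ctrl.tcp_to_grasp is the distance from the TCP to the grasp point, in m); x points along the fingers, y is the direction in which the jaws open and shut, and the axes are right-handed (so a half turn about x gives the same grasp; the last joint's range is limited). The gripper opens to 94 mm and grips with 3 to 60 N. Pads are 16 mm wide; open, the fingers measure 119 mm over their backs; the gripper's body (75 mm by 177 mm) begins 78 mm behind the grasp point.
Start: joints at [-1.268, 0.3, 1.521, -0, 1.321, -0.067], TCP at [0.199, -0.513, 0.205] pointing down, gripper open.
Joint ranges: [-3.03, 3.03], [-0.79, 2.21], [0.23, 2.52], [-1.04, 4.18], [0, 3.07], [-2.55, 2.55]. Speed limits (rad/s): [2.22, 2.22, 2.57, 3.14, 3.14, 3.14].

## Interface

Orientations are given as [roll, pitch, yaw] about the fixed x, y, z axes, in that order (R = Rz(yaw) Ry(pitch) Rx(roll)).
In Python, from station import ctrl gives the robot as it stands.
- The arm moves only by the tool play_rows, never from a script. Its argument "increments" is a list that holds one entry, the list of rows, each a list of 5 numbers: the closure in counts, from 0 (fully open) to 255 (shut), then the shift along the tool's x, y, z in cm, then the turn about the tool's x in degrees. A call has 1 to 12 rows; each row shifts and turns the commanded pose from where the row before left it, along the tool's axes as they then stand; what a row does not reach is not made up. A row lasts 1/12 s, in which the tool goes at most 41.7 mm and 7.16 degrees, less where a joint would pass 70% of its speed; a pose out of reach is approached as far as the arm can. A call is refused whole if a number of a shift passes 4.17 or a number of a turn 7.16, either way. A call with a gripper value outside its range is refused whole. The fingers move at their own pace and stop on an object; "newtons" is the grip in N (left out, the last holds). Time passes only in rows, so rows that do not move let the fingers close. It gives the time, the measured TCP pose, the force and the opening at its end, in the units of the state.
- ctrl.get_obs(): the state, without advancing time (a new reading comes with each control period).
- ctrl.camera(name): name is "scene" or "top" or "wrist"; returns the picture (384x512x3 uint8, red, green, blue); there is no depth.
- ctrl.calibration(name): a dict with "fx", "fy", "cx", "cy" (pixels), "rvec" (rotation vector, rad) and "tvec" (3), from world to camera coordinates, as OpenCV has them; the wrist camera has in their place "T_tool_cam" (4x4, takes a point from camera to tool coordinates, whose origin is the TCP and whose axes are the tool frame's). Camera axes: x right, y down, z forward; pixel columns grow to the right and rows downward; lengths in m; the calibration is good to about 2 mm. A picture is of the moment at which its call begins: read the wrist's pose just before it. calibration takes no time and is no camera call.
- ctrl.hand_in(): hands the job in, once; it reports no verdict.
The state is a dict: "time_s": time; "qpos": joint angles; "joint_vel": joint speeds; "tau": joint torques, N m; "ee_pos": TCP position; "eef_rot": TCP orientation; "force": force on the tool from outside, world axes, zero at the start; "moment": the same for the moment, N m; "grip_width": finger opening in m.
Only numpy, scipy, OpenCV 4.12 (cv2) and the standard library are available. Lean on these libraries where they do the work, as an engineer would, in place of code of your own. Each camera call takes 0.05 s, during which the arm holds its last target.

## Task

One of the three amber bottles has its white snap cap only resting loosely on the neck. Take the seating tool from its dish and press it squarely down on that cap until the cap clicks fully home, then keep it pressed there for a good second at about 15 N (any push on the cap above 30 N cracks the glass). Stand the tool upright back in its dish; the gripper itself must not touch the cap, and leave the other things alone.

Things in the scene. Friction and masses are not known exactly. Their poses are not given: they have to be found in the camera images.
- bottle: the amber bottle to be capped, body 64 mm wide, upright in the rubber-lined well of a fixed white block 90 x 90 mm, 30 to 50 mm high. Origin on its axis, z up, moving with it. It may not stand on its well's floor yet: under about 4 N it sinks silently by an unknown 1 to 18 mm until firm; only then does the cap give. Two like bottles, already capped (cap down on the collar), stand near in like blocks
- collar (a point): point on the bottle's axis at the top of its round collar (42 mm diameter), 86.6 mm above the bottle's origin; shoulder at 75 mm, neck 29 mm wide up to 101.1 mm, four spring-backed round snap lugs on it at 92 mm. The cap's rim comes within 1 mm of the collar when home
- cap: loose white snap cap, 44 mm diameter, 19 mm tall, flat top; origin at the centre of its lower rim, z up. Starts resting on the lugs, rim 95 mm above the bottle's origin (8 to 9 mm above the collar). Pressed on a firm bottle it resists with 8 to 13 N for about 4 mm, then clicks (the force falls to about nothing) and drops to its hard stop, rim at 87.1 mm, top at 106.1 mm
- tool: seating tool: flat round steel foot 40 mm diameter, 12 mm thick, with an upright square black handle 26 x 26 mm on its centre up to 95 mm above the foot's underside; edges rounded; 0.18 to 0.35 kg. Origin at the centre of the foot's underside, z up the handle, x and y square to the handle's flats. Starts standing upright in the dish
- dish: fixed round steel dish in which the tool stands: 70 mm outer, 60 mm inner diameter, floor 4 mm thick, rim 12 mm high; origin at the centre of its underside, z up
- spare_cap1: spare white cap like the other, lying loose on the table; leave it (origin at the centre of its underside)
- spare_cap2: another spare cap on the table; leave it (origin at the centre of its underside)
- vial0: small loose amber vial, 24 mm diameter, 56 mm tall; leave it (origin at the centre of its underside)
- vial1: like vial0; leave it (origin at the centre of its underside)
- vial2: like vial0; leave it (origin at the centre of its underside)
- tweezers: steel tweezers 120 mm long lying on the table; leave them (origin at the centre of its underside)
- marker: white and black marker pen 100 mm long lying on the table; leave it (origin at the centre of its underside)
There are look-alikes about, which are no part of the job. Several things have the shape of the dish; the one meant has the colours described above.

How it is judged:
By the outcome, as a careful person would: the job done as asked, in the order asked, and still so for the second after the job is handed in, with the robot touching nothing.
It also fails if it takes over 64 s, if anything falls off the work surface, if the arm or the gripper's body presses on something with over 40 N, if the wrist force passes 120 N, or if a joint passes its speed limit or range.

## Working session

There is one attempt and no reset: what is moved stays moved. The work goes in short steps, Python scripts to look and compute and a tool call to move; the robot and the scene stay as the last step left them, time stands still between calls to the robot, and variables do not carry over. Pictures are saved under pics/ and viewed, and the job is handed in when it is done.

Besides the shell and the picture viewer there is one more tool, called after "Call:" by a JSON object that holds its "api" and its "payload". play_rows: Moves the arm, as the interface text tells. Its arguments: {"type":"object","properties":{"increments":{"type":"array"},"newtons":{"type":"number"}},"required":["increments"]}

```bash
ls; mkdir -p pics; python3 - <<'E'
from station import ctrl
import cv2
o=ctrl.get_obs()
for k in o: print(k,o[k])
print(ctrl.tcp_to_grasp)
for n in ["scene","top","wrist"]:
    c=ctrl.calibration(n); print(n,c)
    im=ctrl.camera(n); cv2.imwrite(f"pics/{n}0.png",cv2.cvtColor(im,cv2.COLOR_RGB2BGR))
E
```

```text
pics
time_s 0.0
qpos [-1.26757505e+00  3.00485126e-01  1.52159168e+00 -1.33128968e-05
  1.32071259e+00 -6.65737759e-02]
joint_vel [ 0.00066463  0.00073148 -0.00089272 -0.00030009 -0.00215272  0.00072644]
tau [ 2.07785175e-03 -5.31804764e+01 -3.52732122e+01  7.09599629e-02
  2.44526449e-02 -9.20318575e-05]
ee_pos [ 0.1987096  -0.51255822  0.20487416]
eef_rot [-1.62659561  1.56959951  1.8847954 ]
force [-0.40122946 -0.06338288  0.10729538]
moment [-0.00793042  0.04035831  0.01182536]
grip_width 0.0941239377888513
0.0188
scene {'fx': 432.75659531278376, 'fy': 432.75659531278376, 'cx': 252.52499078299124, 'cy': 188.95436624312183, 'rvec': array([ 2.02842218,  0.90383496, -0.46396892]), 'tvec': array([-0.36387955, -0.1816838 ,  1.46356795])}
top {'fx': 419.08407691728223, 'fy': 419.08407691728223, 'cx': 251.48508352281794, 'cy': 189.15663100544285, 'rvec': array([ 2.11903869, -2.15423488,  0.18587362]), 'tvec': array([0.00679928, 0.57382572, 1.01092116])}
wrist {'fx': 325.27288220613923, 'fy': 325.27288220613923, 'cx': 255.54218260899444, 'cy': 193.67149852684642, 'T_tool_cam': array([[ 1.38281902e-04, -2.44567432e-01,  9.69632277e-01,
        -1.78756155e-01],
       [ 9.99999788e-01,  6.51527768e-04,  2.17201931e-05,
         5.34549494e-04],
       [-6.37054405e-04,  9.69632068e-01,  2.44567470e-01,
        -7.16588868e-02],
       [ 0.00000000e+00,  0.00000000e+00,  0.00000000e+00,
         1.00000000e+00]])}
```

View pics/scene0.png

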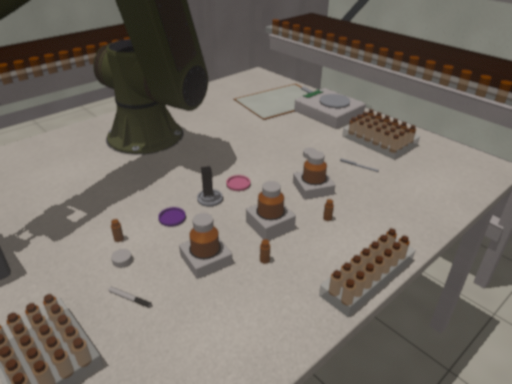

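View pics/top0.png

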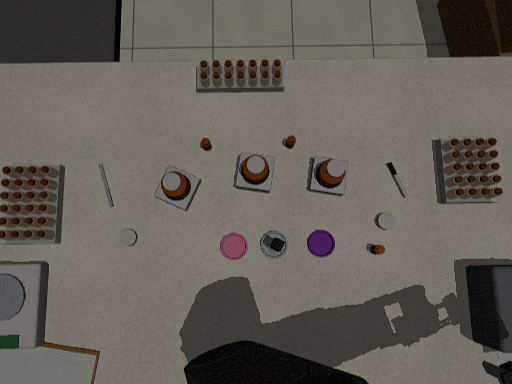

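View pics/wrist0.png

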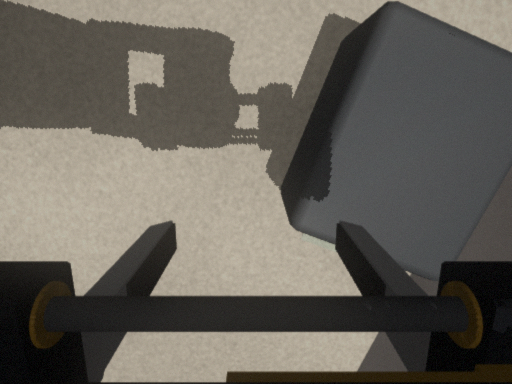

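The scene picture shows bottles at about (204,240), (271,205) and (315,170), and the tool in the grey dish at (209,185). The look-alike dishes are pink (238,183) and purple (172,216). Next I'll enlarge the bottles and the tool.

```bash
python3 - <<'E'
import cv2,numpy as np
s=cv2.imread("pics/scene0.png");t=cv2.imread("pics/top0.png")
a=cv2.resize(s[140:280,150:350],(800,560),interpolation=cv2.INTER_CUBIC)
b=cv2.resize(t[140:265,150:360],(798,475),interpolation=cv2.INTER_CUBIC)
cv2.imwrite("pics/sc.png",a);cv2.imwrite("pics/tc.png",b)
E
```

```text
(no output)
```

View pics/sc.png

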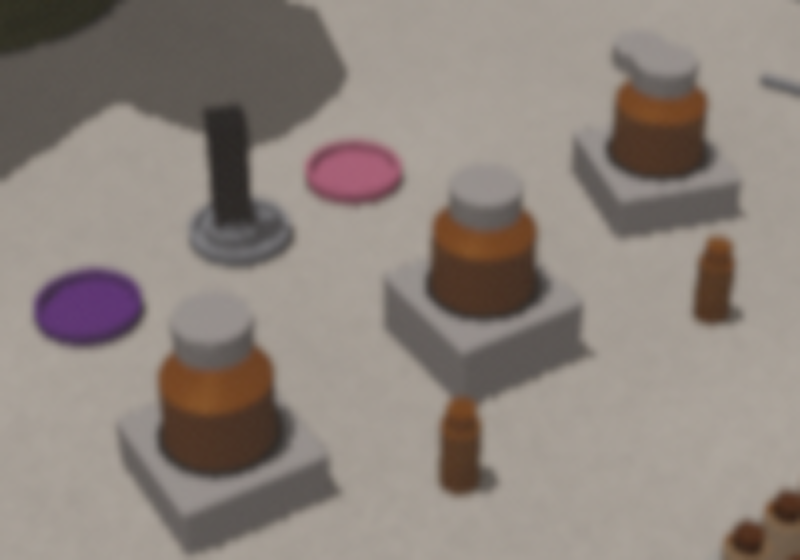

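View pics/tc.png

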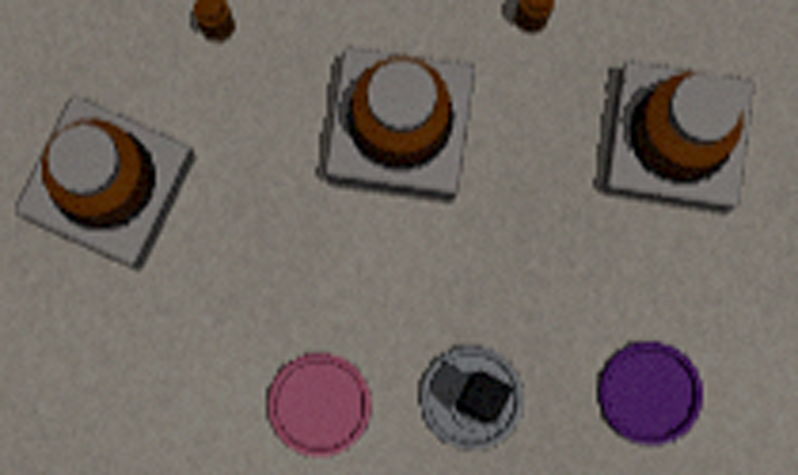

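```bash
cat > h.py <<'E'
import numpy as np,cv2
from station import ctrl
def cam(n):
    c=ctrl.calibration(n); K=np.array([[c['fx'],0,c['cx']],[0,c['fy'],c['cy']],[0,0,1.]])
    R=cv2.Rodrigues(np.array(c['rvec'],float))[0]; return K,R,np.array(c['tvec'],float)
def tri(us,ut):
    P=[]
    for n in("scene","top"):
        K,R,t=cam(n); P.append(K@np.c_[R,t])
    X=cv2.triangulatePoints(P[0],P[1],np.array(us,float).reshape(2,1),np.array(ut,float).reshape(2,1))
    return (X[:3]/X[3]).ravel()
def onz(n,u,z):
    K,R,t=cam(n); d=R.T@np.linalg.inv(K)@np.array([*u,1.]); o=-R.T@t
    return o+d*(z-o[2])/d[2]
def prj(n,X):
    K,R,t=cam(n); p=K@(R@np.array(X,float)+t); return p[:2]/p[2]
E
python3 - <<'E'
from h import *
np.set_printoptions(precision=4,suppress=True)
for s,t in [((203,219.5),(336.3,168.2)),((271.5,187),(255.8,164.7)),((316.2,156.8),(171.8,181.6))]:
    X=tri(s,t);print(X,prj("scene",X)-s)
print("block tops?")
print("dish",onz("top",(150+470/3.8,140+396/3.8),.012),onz("scene",(150+241/4,140+230/4),.012))
# handle top: scene, top
print("handle",tri((150+227/4,140+108/4),(150+483/3.8,140+397/3.8)))
print(onz("top",(150+483/3.8,140+397/3.8),.099))
# block heights: corners triangulated
E
```

```text
[ 0.6108 -0.2049  0.1143] [-0.4541  0.0085]
[ 0.6219 -0.0131  0.1151] [-0.1834  0.023 ]
[0.5863 0.1889 0.1015] [ 0.0169 -0.0035]
block tops?
dish [ 0.4362 -0.0573  0.012 ] [ 0.4441 -0.0629  0.012 ]
handle [ 0.4325 -0.0599  0.1011]
[ 0.4323 -0.0603  0.099 ]
```

```bash
cat >> h.py <<'E'
from scipy.spatial.transform import Rotation as Ro
def Rtool(e): return Ro.from_euler('xyz',e).as_matrix()
def wprj(X,p,R):
    c=ctrl.calibration('wrist');T=np.array(c['T_tool_cam'])
    x=R.T@(np.array(X)-p); q=T[:3,:3].T@(x-T[:3,3])
    return np.array([c['fx']*q[0]/q[2]+c['cx'],c['fy']*q[1]/q[2]+c['cy']]),q[2]
def wray(u,p,R):
    c=ctrl.calibration('wrist');T=np.array(c['T_tool_cam'])
    d=np.array([(u[0]-c['cx'])/c['fx'],(u[1]-c['cy'])/c['fy'],1.])
    return p+R@T[:3,3], R@T[:3,:3]@d
def wonz(u,z,p,R):
    o,d=wray(u,p,R); return o+d*(z-o[2])/d[2]
def snap(n):
    o=ctrl.get_obs(); im=ctrl.camera('wrist'); im=cv2.cvtColor(im,cv2.COLOR_RGB2BGR)
    cv2.imwrite(f'pics/{n}.png',im); np.savez(f'pics/{n}.npz',p=o['ee_pos'],e=o['eef_rot'],q=o['qpos'])
    print(o['time_s'],o['ee_pos'],o['eef_rot'],o['qpos'][5],o['force'],o['grip_width'])
E
python3 - <<'E'
from h import *
np.set_printoptions(precision=4,suppress=True)
o=ctrl.get_obs();R=Rtool(o['eef_rot']);print(R,ctrl.tcp_to_grasp)
B=[(.611,-.205,.114),(.622,-.013,.115),(.586,.189,.101)]
for th in (0,-90,90,180):
  for p in [(.43,-.06,.3),(.45,-.06,.35)]:
    R2=R@Ro.from_euler('x',th,degrees=True).as_matrix()
    print(th,p,[wprj(b,np.array(p),R2)[0].round() for b in B], R2[:,2])
# shift from here to target in tool axes
for p in [(.43,-.06,.3)]: print(R.T@(np.array(p)-o['ee_pos'])*100)
E
```

```text
[[-0.0003  0.3614 -0.9324]
 [ 0.0009 -0.9324 -0.3614]
 [-1.     -0.0009 -0.0001]] 0.0188
0 (0.43, -0.06, 0.3) [array([446.,  68.]), array([281., -18.]), array([ 80., -57.])] [-0.9324 -0.3614 -0.0001]
0 (0.45, -0.06, 0.35) [array([414.,  90.]), array([271.,  17.]), array([ 99., -17.])] [-0.9324 -0.3614 -0.0001]
-90 (0.43, -0.06, 0.3) [array([345., 329.]), array([424., 199.]), array([480.,  10.])] [ 0.3614 -0.9324 -0.0009]
-90 (0.45, -0.06, 0.35) [array([323., 302.]), array([391., 183.]), array([437.,  16.])] [ 0.3614 -0.9324 -0.0009]
90 (0.43, -0.06, 0.3) [array([138., -23.]), array([ 80., 154.]), array([ 76., 306.])] [-0.3614  0.9324  0.0009]
90 (0.45, -0.06, 0.35) [array([170.,   2.]), array([116., 155.]), array([107., 290.])] [-0.3614  0.9324  0.0009]
180 (0.43, -0.06, 0.3) [array([ 92., 269.]), array([235., 326.]), array([384., 345.])] [0.9324 0.3614 0.0001]
180 (0.45, -0.06, 0.35) [array([113., 240.]), array([242., 292.]), array([378., 311.])] [0.9324 0.3614 0.0001]
[ -9.4643 -33.8524 -37.9243]
```

Call:
{"api": "play_rows", "payload": {"increments": [[[0, -1, -2.6, -2.9, 0], [0, -1, -2.6, -2.9, 0], [0, -0.8, -2.6, -2.9, 0], [0, -0.8, -2.6, -2.9, 0], [0, -0.8, -2.6, -2.9, 0], [0, -0.8, -2.6, -2.9, 0], [0, -0.8, -2.6, -2.9, 0], [0, -0.8, -2.6, -2.9, 0], [0, -0.6, -2.6, -2.9, 0], [0, -0.5, -2.6, -2.9, 0], [0, 0, -2.6, -2.9, 0], [0, 0, -2.6, -2.9, 0]]]}}

```text
time_s: 1.15
ee_pos: [0.4109, -0.0942, 0.2848]
eef_rot: [2.438, 1.57, -0.334]
force: [0.7, -0.7, 0.5]
grip_width: 0.0946
```

```bash
python3 - <<'E'
from h import *
np.set_printoptions(precision=4,suppress=True)
snap('w1')
o=ctrl.get_obs();R=Rtool(o['eef_rot'])
for b in [(.611,-.205,.114),(.622,-.013,.115),(.586,.189,.101),(.433,-.06,.099)]: print(wprj(b,o['ee_pos'],R))
E
```

```text
1.15 [ 0.4109 -0.0942  0.2848] [ 2.4379  1.57   -0.334 ] 0.8888064188245678 [ 0.6934 -0.7484  0.5013] 0.09461198885864344
(array([437.2558,  38.2889]), np.float64(0.32147729442056977))
(array([260.8347, -56.2515]), np.float64(0.3011409460061642))
(array([ 46.3251, -98.3696]), np.float64(0.3051350931077123))
(array([237.2772, 150.7575]), np.float64(0.36365603246385814))
```

View pics/w1.png

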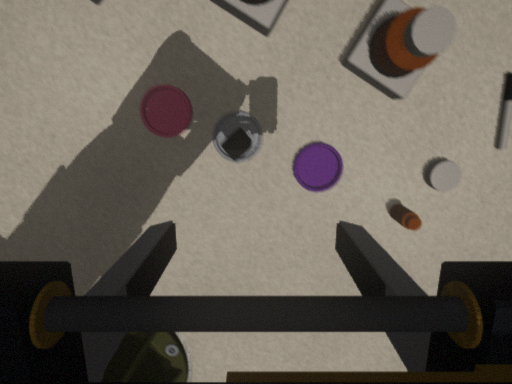

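```bash
python3 - <<'E'
import cv2,numpy as np
s=cv2.imread("pics/w1.png")
a=cv2.resize(s[0:110,340:480],None,fx=5,fy=5,interpolation=cv2.INTER_CUBIC)
b=cv2.resize(s[90:170,200:290],None,fx=6,fy=6,interpolation=cv2.INTER_CUBIC)
cv2.imwrite("pics/w1a.png",np.clip(a*1.6,0,255).astype('uint8'));cv2.imwrite("pics/w1b.png",np.clip(b*1.6,0,255).astype('uint8'))
E
```

```text
(no output)
```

View pics/w1a.png

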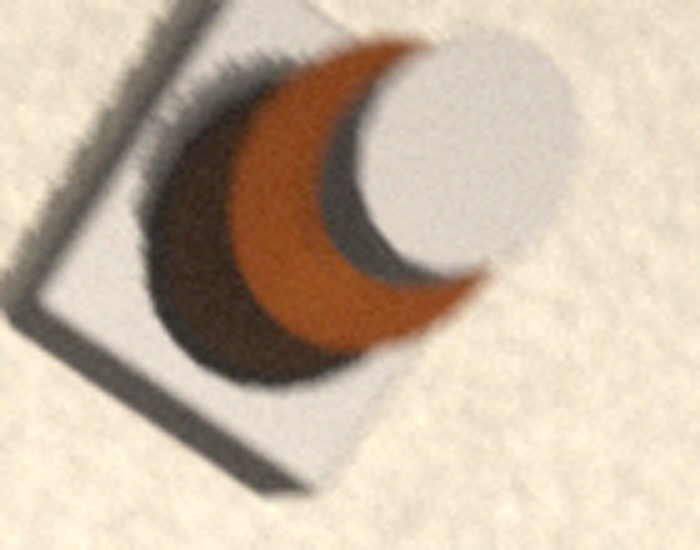

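View pics/w1b.png

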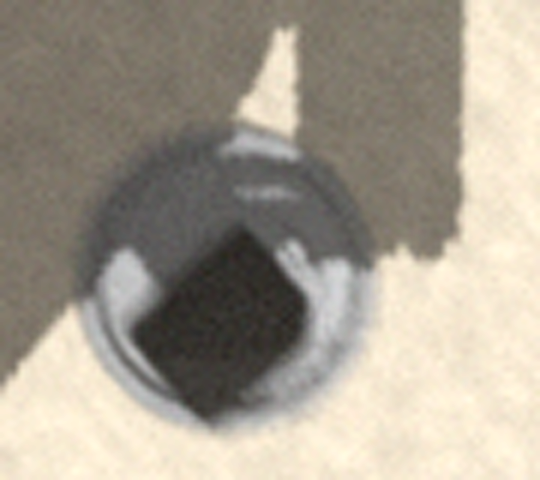

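Call:
{"api": "play_rows", "payload": {"increments": [[[0, 0, 0, 0, 7], [0, 0, 0, 0, 7], [0, 0, 0, 0, 7], [0, 1, -1.5, -2.5, 0], [0, 1, -1.5, -2.5, 0], [0, 1, -1.5, -2.5, 0], [0, 1, -1.5, -2.5, 0], [0, 1, -1.5, -2.5, 0], [0, 1.5, -1, -2, 0], [0, 0, 0, 0, 0]]]}}

```text
time_s: 2.03
ee_pos: [0.5563, -0.0089, 0.2156]
eef_rot: [-0.147, 1.566, 2.999]
force: [-1.1, 0.2, -0.9]
grip_width: 0.0938
```

```bash
python3 - <<'E'
from h import *
np.set_printoptions(precision=4,suppress=True)
snap('w2')
E
```

```text
2.0333 [ 0.5563 -0.0089  0.2156] [-0.1474  1.5659  2.9993] 1.4836247251451113 [-1.1455  0.2452 -0.8881] 0.09383060770536907
```

View pics/w2.png

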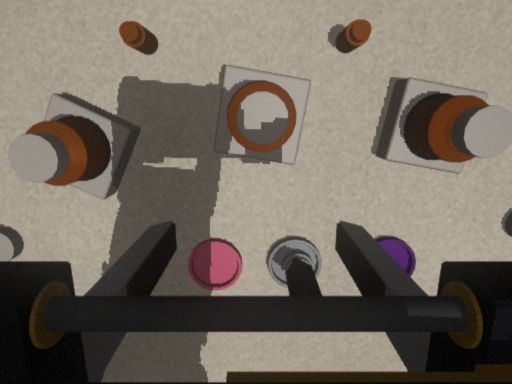

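```bash
python3 - <<'E'
import cv2,numpy as np
s=cv2.imread("pics/w2.png")
f=lambda a:np.clip(cv2.resize(a,(390,390),interpolation=cv2.INTER_CUBIC)*1.7,0,255).astype('uint8')
cv2.imwrite("pics/w2a.png",np.hstack([f(s[100:210,5:115]),f(s[75:185,402:512])]))
E
```

```text
(no output)
```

View pics/w2a.png

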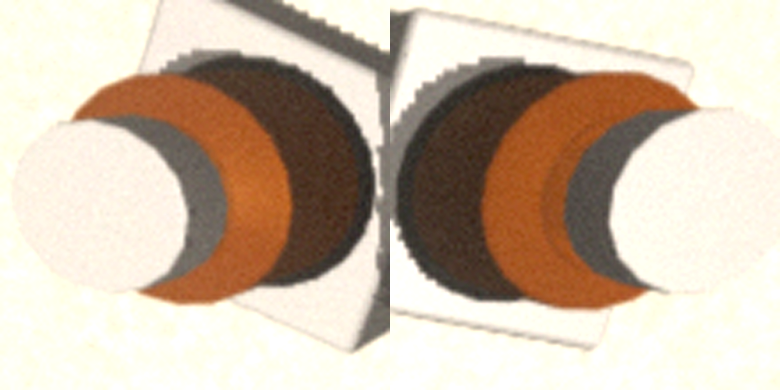

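The bottle at the right of the wrist picture, cap at (487,131), shows the collar edge and a larger shoulder-to-rim gap. The left one, cap at (39,157), has its cap down on the shoulder. I'll quantify this by projecting models, check the middle one too, and locate the handle.

```bash
python3 - <<'E'
from h import *
np.set_printoptions(precision=4,suppress=True)
d=np.load('pics/w1.npz');p,R=d['p'],Rtool(d['e'])
c=np.array([(240,228),(308,318),(208,420),(133,328)])/6+[200,90]
X=np.array([wonz(u,.099,p,R) for u in c]);print(X,X.mean(0))
for i in range(4):
    e=X[(i+1)%4]-X[i];print(np.hypot(*e[:2]),np.degrees(np.arctan2(e[1],e[0])))
d=np.load('pics/w2.npz');p,R=d['p'],Rtool(d['e'])
# cap ctr from w2 & scene & top : least squares on rays
def rayc(n,u):
    K,RR,t=cam(n);return -RR.T@t,RR.T@np.linalg.inv(K)@np.array([*u,1.])
def inter(rays):
    A=np.zeros((3,3));b=np.zeros(3)
    for o,dd in rays:
        dd=dd/np.linalg.norm(dd);M=np.eye(3)-np.outer(dd,dd);A+=M;b+=M@o
    return np.linalg.solve(A,b)
s=110/390
R2=(402+(700-390)*s,75+200*s); L2=(5+100*s,100+206*s)
d1=np.load('pics/w1.npz');R1=(340+468/5,150/5)
rw1=wray(R1,d1['p'],Rtool(d1['e']))
for nm,lst in dict(right=[wray(R2,p,R),rw1,rayc('scene',(203,219.5)),rayc('top',(336.3,168.2))],rw=[wray(R2,p,R),rw1],left=[wray(L2,p,R),rayc('scene',(316.2,156.8)),rayc('top',(171.8,181.6))]).items():
    X=inter(lst);print(nm,X,[np.linalg.norm(np.cross(X-o,dd/np.linalg.norm(dd))).round(4) for o,dd in lst])
E
```

```text
[[ 0.4556 -0.0588  0.099 ]
 [ 0.4448 -0.0763  0.099 ]
 [ 0.4203 -0.0656  0.099 ]
 [ 0.4313 -0.0467  0.099 ]] [ 0.438  -0.0619  0.099 ]
0.020547164826768737 -121.60979885570197
0.0267546042933352 156.47156834062528
0.021928547404903697 59.71898834063383
0.027102631305028005 -26.55991261965167
right [ 0.6121 -0.2047  0.1153] [np.float64(0.001), np.float64(0.0021), np.float64(0.0003), np.float64(0.0022)]
rw [ 0.6124 -0.2021  0.1195] [np.float64(0.0007), np.float64(0.0007)]
left [0.5861 0.1896 0.1022] [np.float64(0.0016), np.float64(0.001), np.float64(0.0008)]
```

Call:
{"api": "play_rows", "payload": {"increments": [[[0, 0, 0, 0, 7], [0, 0, 0, 0, 7], [0, 0, 0, 0, 7], [0, 0, 0, 0, 7], [0, 0, 2, 3, 0], [0, 0, 2, 3, 0], [0, 1, 2, 3, 0], [0, 1.5, 2, 3, 0], [0, 2, 1.3, 2.5, 0], [0, 2, 1, 1, 0], [0, 0, 0, 0, 0]]]}}

```text
time_s: 3.0
ee_pos: [0.3665, -0.0298, 0.1526]
eef_rot: [0.365, 1.568, 3.02]
force: [-0.5, -0.0, 0.3]
grip_width: 0.0943
```

```bash
python3 - <<'E'
from h import *
np.set_printoptions(precision=4,suppress=True)
snap('w3')
E
```

```text
3.0 [ 0.3665 -0.0298  0.1526] [0.3645 1.5679 3.0197] 1.8766903985746806 [-0.5025 -0.035   0.2739] 0.09433472816190232
```

View pics/w3.png

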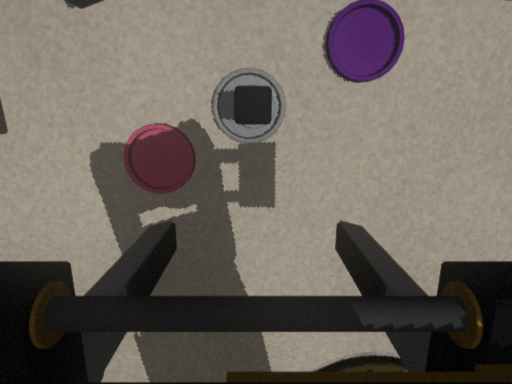

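```bash
python3 - <<'E'
from h import *
np.set_printoptions(precision=4,suppress=True)
im=cv2.imread('pics/w3.png');d=np.load('pics/w3.npz');p,R=d['p'],Rtool(d['e'])
g=cv2.GaussianBlur(im,(3,3),0).max(2)[70:140,215:285]
m=(g<62).astype('uint8')
n,l,st,ce=cv2.connectedComponentsWithStats(m);k=1+np.argmax(st[1:,4]);print(st[k],ce[k])
pts=np.argwhere(l==k)[:,::-1].astype(np.float32)
r=cv2.minAreaRect(pts);print(r)
u=np.array(r[0])+[215,70]
X=wonz(u,.099,p,R);print("handle",X)
c=cv2.boxPoints(r)+[215,70];W=np.array([wonz(q,.099,p,R) for q in c])
for i in range(2): e=W[i+1]-W[i];e=R.T@e;print(np.linalg.norm(e),np.degrees(np.arctan2(e[2],e[1])))
print("shift to above handle (cm)",R.T@(X-p)*100)
dd=wonz((249,105),.012,p,R);print("dish",dd)
a=cv2.resize(im[60:150,200:300],None,fx=6,fy=6,interpolation=cv2.INTER_CUBIC);cv2.imwrite('pics/w3a.png',np.clip(a*1.5,0,255).astype('uint8'))
E
```

```text
[  16   16   40   38 1410] [36.4461 34.722 ]
((35.5, 34.5), (37.0, 39.0), 90.0)
handle [ 0.4357 -0.0621  0.099 ]
0.026485647015417883 -0.04169173942598032
0.024573987994659142 89.33387899807471
shift to above handle (cm) [ 5.3355 -0.3863 -7.6467]
dish [ 0.4379 -0.0603  0.012 ]
```

View pics/w3a.png

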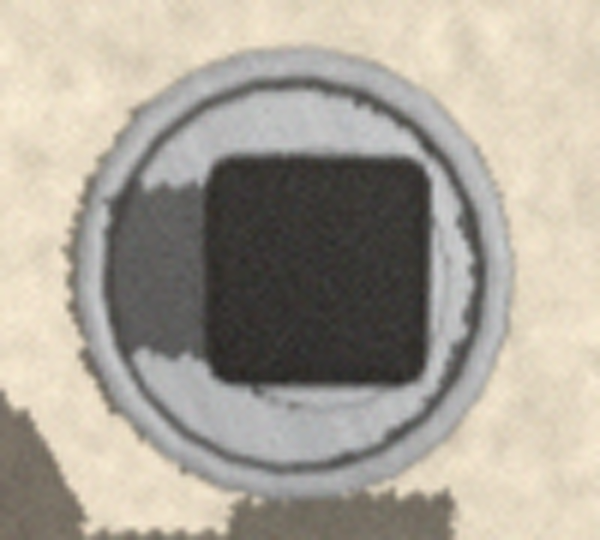

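Call:
{"api": "play_rows", "payload": {"increments": [[[0, 0, -0.1, -2, 0], [0, 0, -0.1, -2, 0], [0, 0, -0.1, -2, 0], [0, 0, -0.1, -1.6, 0], [0, 2, 0, 0, 0], [0, 2, 0, 0, 0], [0, 2, 0, 0, 0], [0, 2, 0, 0, 0], [0, 1, 0, 0, 0], [0, 0.8, 0, 0, 0], [0, 0, 0, 0, 0]]]}}

```text
time_s: 3.97
ee_pos: [0.4395, -0.0614, 0.0561]
eef_rot: [0.272, 1.57, 2.928]
force: [-0.8, 0.5, 0.1]
grip_width: 0.0939
```

```bash
python3 - <<'E'
from h import *
np.set_printoptions(precision=4,suppress=True)
snap('w4')
E
```

```text
3.9667 [ 0.4395 -0.0614  0.0561] [0.2721 1.57   2.9283] 1.8348741382424445 [-0.7844  0.5007  0.1061] 0.0939294361330516
```

View pics/w4.png

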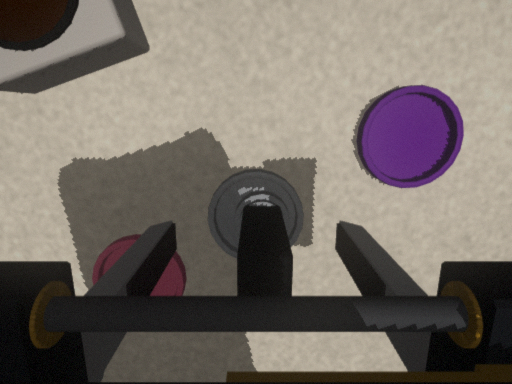

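Call:
{"api": "play_rows", "payload": {"increments": [[[0, 0, 0.24, 0.3, 0], [0, 0, 0, 0, 0], [255, 0, 0, 0, 0], [255, 0, 0, 0, 0], [255, 0, 0, 0, 0], [255, 0, 0, 0, 0], [255, 0, 0, 0, 0], [255, 0, 0, 0, 0], [255, 0, 0, 0, 0], [255, 0, 0, 0, 0]]], "newtons": 50}}

```text
time_s: 4.85
ee_pos: [0.4354, -0.0621, 0.0564]
eef_rot: [-0.047, 1.571, 2.609]
force: [-0.1, -0.7, -0.2]
grip_width: 0.044
```

Call:
{"api": "play_rows", "payload": {"increments": [[[255, 0, 0, 0, 0], [255, 0, 0, 0, 0], [255, 0, 0, 0, 0], [255, 0, 0, 0, 0], [255, 0, 0, 0, 0], [255, 0, 0, 0, 0]]]}}

```text
time_s: 5.35
ee_pos: [0.4353, -0.0621, 0.0564]
eef_rot: [0.244, 1.571, 2.9]
force: [0.4, 0.3, -2.4]
grip_width: 0.0258
```

Call:
{"api": "play_rows", "payload": {"increments": [[[255, -1, 0, 0, 0], [255, -3, 0, 0, 0], [255, -4, 0, 0, 0], [255, -4, 0, 0, 0], [255, -4, 0, 0, 0], [255, 0, 0.7, -2.5, 0], [255, 0, 0.7, -2.5, 0], [255, 0, 0.7, -2.5, 0], [255, 0, 0.7, -2.5, 0], [255, 0, 0.7, -2.5, 0], [255, 0, 0.7, -2.5, 0], [255, 0, 0, 0, 0]]]}}

```text
time_s: 6.35
ee_pos: [0.55, -0.1716, 0.2162]
eef_rot: [0.949, 1.57, -2.68]
force: [-1.8, 0.1, -3.4]
grip_width: 0.0255
```

```bash
python3 - <<'E'
from h import *
np.set_printoptions(precision=4,suppress=True)
snap('w5')
E
```

```text
6.35 [ 0.55   -0.1716  0.2162] [ 0.9486  1.5704 -2.68  ] 1.692013713420311 [-1.7673  0.1471 -3.4036] 0.025497740149285117
```

View pics/w5.png

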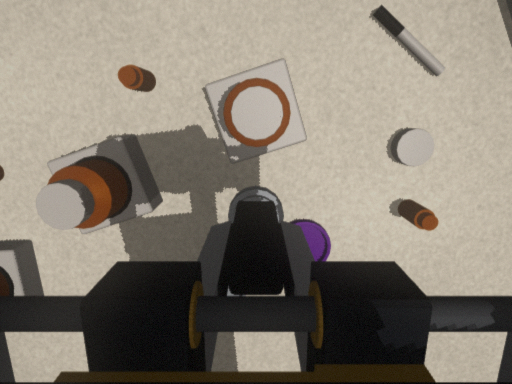

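```bash
python3 - <<'E'
from h import *
np.set_printoptions(precision=4,suppress=True)
im=cv2.imread('pics/w5.png');d=np.load('pics/w5.npz');p,R=d['p'],Rtool(d['e'])
x0,y0=210,65
c=im[y0:160,x0:310]
hsv=cv2.cvtColor(cv2.GaussianBlur(c,(3,3),0),cv2.COLOR_BGR2HSV)
am=((hsv[...,1]>110)).astype('uint8')
# inside of amber ring
cn,h=cv2.findContours(am,cv2.RETR_CCOMP,cv2.CHAIN_APPROX_NONE)
for q in cn:
    if cv2.contourArea(q)>400:
        e=cv2.fitEllipse(q);u=np.array(e[0])+[x0,y0];print(cv2.contourArea(q),e,u,[wonz(u,z,p,R) for z in(.114,.119)])
        f=ctrl.calibration('wrist')['fx']; 
f=ctrl.calibration('wrist')['fx'];print("cam z",(p+R@np.array(ctrl.calibration('wrist')['T_tool_cam'])[:3,3]))
a=cv2.resize(im[120:240,20:170],None,fx=4,fy=4,interpolation=cv2.INTER_CUBIC)
cv2.imwrite('pics/w5a.png',np.clip(a*1.6,0,255).astype('uint8'))
b=cv2.resize(im[50:170,195:315],None,fx=4,fy=4,interpolation=cv2.INTER_CUBIC)
cv2.imwrite('pics/w5b.png',np.clip(b*1.6,0,255).astype('uint8'))
E
```

```text
3424.0 ((46.292823791503906, 47.20370864868164), (65.02140045166016, 67.08781433105469), 2.070472478866577) [256.2928 112.2037] [array([ 0.6128, -0.2052,  0.114 ]), array([ 0.6128, -0.2052,  0.119 ])]
2355.0 ((46.68498229980469, 47.490089416503906), (54.04246520996094, 55.53109359741211), 179.35006713867188) [256.685  112.4901] [array([ 0.6124, -0.2053,  0.114 ]), array([ 0.6125, -0.2053,  0.119 ])]
cam z [ 0.6136 -0.2047  0.3949]
```

View pics/w5a.png

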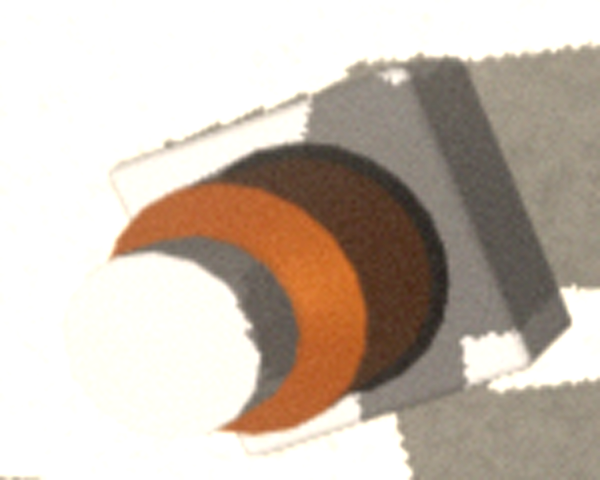

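View pics/w5b.png

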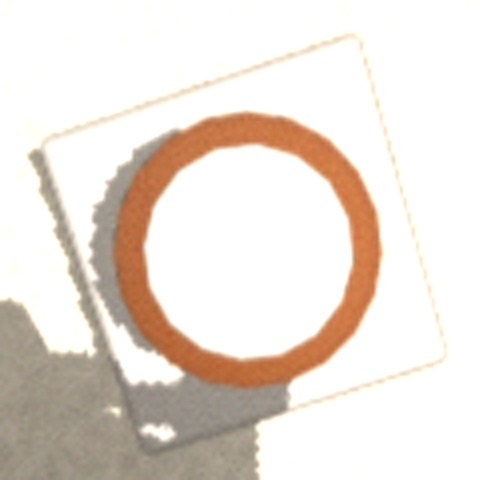

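```bash
python3 - <<'E'
from h import *
o=ctrl.get_obs();R=Rtool(o['eef_rot']);print(R.round(4));print(R.T@(np.array([.6125,-.2053,.184])-o['ee_pos'])*100)
E
```

```text
[[-1.000e-03 -4.676e-01 -8.839e-01]
 [ 4.000e-04 -8.839e-01  4.676e-01]
 [-1.000e+00  1.000e-04  1.100e-03]]
[ 3.20766439  0.12341784 -7.26619789]
```

Call:
{"api": "play_rows", "payload": {"increments": [[[255, 0, 0.12, -2, 0], [255, 0, 0, -2, 0], [255, 0, 0, -2, 0], [255, 0, 0, -1.27, 0], [255, 1.2, 0, 0, 0], [255, 1.2, 0, 0, 0], [255, 0.8, 0, 0, 0], [255, 0, 0, 0, 0], [255, 0, 0, 0, 0], [255, 0, 0, 0, 0]]]}}

```text
time_s: 7.23
ee_pos: [0.6121, -0.204, 0.1852]
eef_rot: [-3.014, 1.57, -0.358]
force: [0.3, 0.6, -2.2]
grip_width: 0.0256
```

```bash
python3 - <<'E'
from h import *
np.set_printoptions(precision=4,suppress=True)
snap('w6')
for n in ("scene","top"):
    im=cv2.cvtColor(ctrl.camera(n),cv2.COLOR_RGB2BGR)
    x,y=(150,140) if n=="scene" else (290,120)
    cv2.imwrite(f'pics/{n}6.png',np.clip(cv2.resize(im[y:y+140,x:x+100],None,fx=4,fy=4,interpolation=cv2.INTER_CUBIC)*1.5,0,255).astype('uint8'))
a=np.hstack([cv2.imread('pics/scene6.png'),cv2.imread('pics/top6.png')]);cv2.imwrite('pics/c6.png',a)
F=[]
print(ctrl.get_obs()['force'],ctrl.get_obs()['moment'])
E
```

```text
7.2333 [ 0.6121 -0.204   0.1852] [-3.0141  1.5701 -0.3577] 1.677546788515933 [ 0.264   0.5815 -2.2108] 0.02557100897799756
[ 0.0435 -0.2032 -1.4875] [ 0.0716 -0.0094  0.0086]
```

View pics/c6.png

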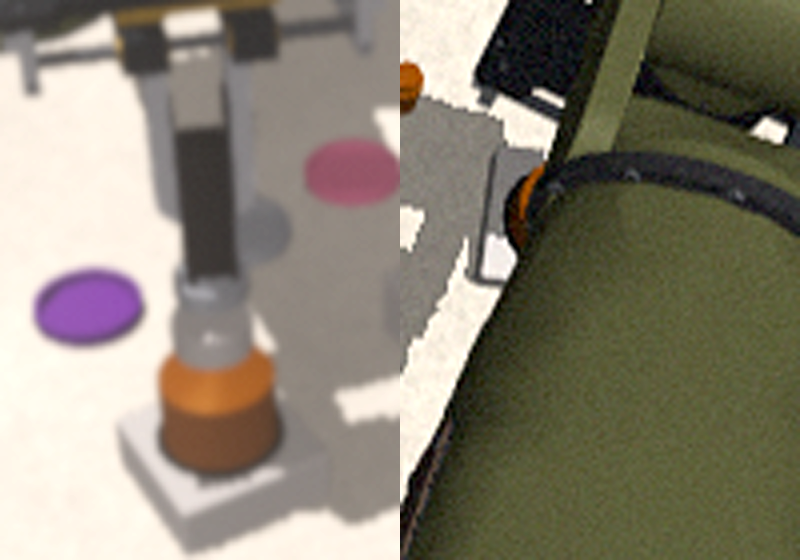

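View pics/w6.png

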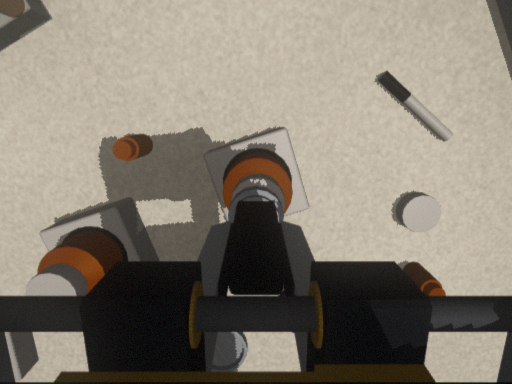

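Call:
{"api": "play_rows", "payload": {"increments": [[[255, 0.2, 0.1, -0.1, 0], [255, 0.2, 0, 0, 0], [255, 0.2, 0, 0, 0], [255, 0.2, 0, 0, 0], [255, 0.1, 0, 0, 0], [255, 0.1, 0, 0, 0], [255, 0, 0, 0, 0]]]}}

```text
time_s: 7.97
ee_pos: [0.6125, -0.2055, 0.1742]
eef_rot: [0.107, 1.57, 2.763]
force: [0.1, -0.6, -2.9]
grip_width: 0.0256
```

Call:
{"api": "play_rows", "payload": {"increments": [[[255, 0.1, 0, 0, 0], [255, 0.1, 0, 0, 0], [255, 0, 0, 0, 0]]]}}

```text
time_s: 8.22
ee_pos: [0.6125, -0.2055, 0.1722]
eef_rot: [0.12, 1.571, 2.776]
force: [0.5, -0.2, -2.6]
grip_width: 0.0256
```

Call:
{"api": "play_rows", "payload": {"increments": [[[255, 0.1, 0, 0, 0], [255, 0.1, 0, 0, 0], [255, 0, 0, 0, 0]]]}}

```text
time_s: 8.47
ee_pos: [0.6125, -0.2055, 0.1702]
eef_rot: [0.081, 1.571, 2.737]
force: [-1.2, 0.2, -3.0]
grip_width: 0.0259
```

Baseline in air is about −2.7 N, with the foot at z of about 0.118.

Call:
{"api": "play_rows", "payload": {"increments": [[[255, 0.1, 0, 0, 0], [255, 0.1, 0, 0, 0], [255, 0, 0, 0, 0]]]}}

```text
time_s: 8.72
ee_pos: [0.6127, -0.2056, 0.1685]
eef_rot: [-3.04, 1.57, -0.383]
force: [1.2, -0.1, -1.2]
grip_width: 0.0261
```

Call:
{"api": "play_rows", "payload": {"increments": [[[255, 0.1, 0, 0, 0], [255, 0.1, 0, 0, 0], [255, 0, 0, 0, 0]]]}}

```text
time_s: 8.97
ee_pos: [0.6127, -0.2056, 0.1665]
eef_rot: [-2.96, 1.571, -0.304]
force: [-0.1, 0.5, -0.5]
grip_width: 0.0262
```

Call:
{"api": "play_rows", "payload": {"increments": [[[255, 0.1, 0, 0, 0], [255, 0.05, 0, 0, 0], [255, 0, 0, 0, 0]]]}}

```text
time_s: 9.22
ee_pos: [0.6126, -0.2056, 0.1649]
eef_rot: [3.087, 1.571, -0.54]
force: [0.5, -0.6, 0.0]
grip_width: 0.0254
```

Call:
{"api": "play_rows", "payload": {"increments": [[[255, 0.1, 0, 0, 0], [255, 0.1, 0, 0, 0], [255, 0, 0, 0, 0]]]}}

```text
time_s: 9.47
ee_pos: [0.6126, -0.2056, 0.1627]
eef_rot: [-0.544, 1.571, 2.112]
force: [0.2, 0.2, -0.8]
grip_width: 0.026
```

Call:
{"api": "play_rows", "payload": {"increments": [[[255, 0.1, 0, 0, 0], [255, 0.1, 0, 0, 0], [255, 0, 0, 0, 0]]]}}

```text
time_s: 9.72
ee_pos: [0.6126, -0.2056, 0.1607]
eef_rot: [0.251, 1.571, 2.907]
force: [1.3, 0.3, -0.1]
grip_width: 0.0257
```

Call:
{"api": "play_rows", "payload": {"increments": [[[255, 0.05, 0, 0, 0], [255, 0.05, 0, 0, 0], [255, 0, 0, 0, 0]]]}}

```text
time_s: 9.97
ee_pos: [0.6126, -0.2056, 0.1598]
eef_rot: [-0.103, 1.571, 2.553]
force: [-0.0, 0.2, -0.3]
grip_width: 0.0259
```

Call:
{"api": "play_rows", "payload": {"increments": [[[255, 0.1, 0, 0, 0], [255, 0.1, 0, 0, 0], [255, 0, 0, 0, 0]]]}}

```text
time_s: 10.22
ee_pos: [0.6127, -0.2056, 0.1583]
eef_rot: [-3.05, 1.57, -0.394]
force: [0.1, -1.1, 2.8]
grip_width: 0.0256
```

Call:
{"api": "play_rows", "payload": {"increments": [[[255, 0.1, 0, 0, 0], [255, 0.1, 0, 0, 0], [255, 0, 0, 0, 0]]]}}

```text
time_s: 10.47
ee_pos: [0.6125, -0.2055, 0.1557]
eef_rot: [0.101, 1.57, 2.758]
force: [0.5, -0.5, -1.7]
grip_width: 0.026
```

Call:
{"api": "play_rows", "payload": {"increments": [[[255, 0.1, 0, 0, 0], [255, 0.05, 0, 0, 0], [255, 0, 0, 0, 0]]]}}

```text
time_s: 10.72
ee_pos: [0.6123, -0.2054, 0.1537]
eef_rot: [0.096, 1.569, 2.752]
force: [-0.3, 0.2, -2.8]
grip_width: 0.0258
```

```bash
python3 - <<'E'
from h import *
np.set_printoptions(precision=4,suppress=True)
snap('w7')
im=cv2.cvtColor(ctrl.camera('scene'),cv2.COLOR_RGB2BGR)
x,y=150,140
a=cv2.resize(im[y:y+140,x:x+100],None,fx=4,fy=4,interpolation=cv2.INTER_CUBIC)
w=cv2.imread('pics/w7.png');b=cv2.resize(w[120:260,200:300],None,fx=4,fy=4,interpolation=cv2.INTER_CUBIC)
cv2.imwrite('pics/c7.png',np.clip(np.hstack([a,b])*1.5,0,255).astype('uint8'))
E
```

```text
10.7167 [ 0.6123 -0.2054  0.1537] [0.0955 1.5694 2.7517] 1.675792796450137 [-0.2771  0.1998 -2.7566] 0.025829231518880065
```

View pics/c7.png

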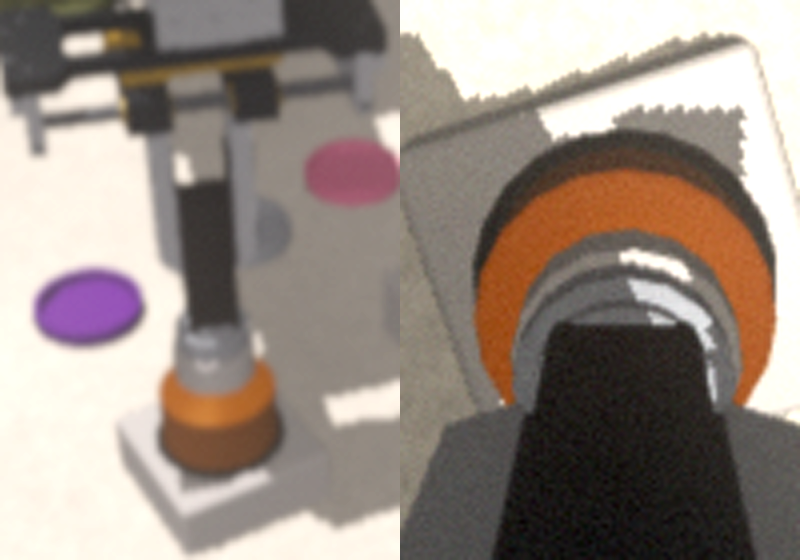

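Call:
{"api": "play_rows", "payload": {"increments": [[[255, 0.05, 0, 0, 0], [255, 0.05, 0, 0, 0], [255, 0, 0, 0, 0]]]}}

```text
time_s: 11.07
ee_pos: [0.6125, -0.2055, 0.1533]
eef_rot: [0.049, 1.571, 2.705]
force: [-0.2, -0.4, -2.3]
grip_width: 0.0258
```

Call:
{"api": "play_rows", "payload": {"increments": [[[255, 0.05, 0, 0, 0], [255, 0, 0, 0, 0]]]}}

```text
time_s: 11.23
ee_pos: [0.6126, -0.2055, 0.1528]
eef_rot: [0.144, 1.571, 2.8]
force: [0.3, 0.0, -2.1]
grip_width: 0.0255
```

Call:
{"api": "play_rows", "payload": {"increments": [[[255, 0.05, 0, 0, 0], [255, 0, 0, 0, 0]]]}}

```text
time_s: 11.4
ee_pos: [0.6126, -0.2055, 0.1524]
eef_rot: [-0.124, 1.571, 2.533]
force: [-0.5, 0.0, -3.4]
grip_width: 0.0256
```

Call:
{"api": "play_rows", "payload": {"increments": [[[255, 0.05, 0, 0, 0], [255, 0, 0, 0, 0]]]}}

```text
time_s: 11.57
ee_pos: [0.6126, -0.2056, 0.1519]
eef_rot: [-3.074, 1.571, -0.418]
force: [-1.2, -0.4, -2.5]
grip_width: 0.026
```

Call:
{"api": "play_rows", "payload": {"increments": [[[255, 0.05, 0, 0, 0], [255, 0, 0, 0, 0]]]}}

```text
time_s: 11.73
ee_pos: [0.6127, -0.2056, 0.1519]
eef_rot: [-3.065, 1.57, -0.409]
force: [-0.8, -0.8, 1.6]
grip_width: 0.0259
```

Call:
{"api": "play_rows", "payload": {"increments": [[[255, 0.05, 0, 0, 0], [255, 0, 0, 0, 0]]]}}

```text
time_s: 11.9
ee_pos: [0.6128, -0.2056, 0.1519]
eef_rot: [-3.07, 1.57, -0.414]
force: [-3.2, 0.3, 5.9]
grip_width: 0.0258
```

Call:
{"api": "play_rows", "payload": {"increments": [[[255, 0.05, 0, 0, 0], [255, 0, 0, 0, 0], [255, 0, 0, 0, 0]]]}}

```text
time_s: 12.15
ee_pos: [0.6129, -0.2057, 0.1519]
eef_rot: [-3.081, 1.569, -0.425]
force: [-3.1, 2.0, 10.0]
grip_width: 0.0256
```

Call:
{"api": "play_rows", "payload": {"increments": [[[255, 0.03, 0, 0, 0], [255, 0, 0, 0, 0], [255, 0, 0, 0, 0]]]}}

```text
time_s: 12.4
ee_pos: [0.6129, -0.2057, 0.1519]
eef_rot: [-3.062, 1.569, -0.406]
force: [-4.9, 0.8, 11.5]
grip_width: 0.0259
```

Call:
{"api": "play_rows", "payload": {"increments": [[[255, 0.01, 0, 0, 0], [255, 0, 0, 0, 0], [255, 0, 0, 0, 0], [255, 0, 0, 0, 0], [255, 0, 0, 0, 0], [255, 0, 0, 0, 0], [255, 0, 0, 0, 0], [255, 0, 0, 0, 0], [255, 0, 0, 0, 0]]]}}

```text
time_s: 13.15
ee_pos: [0.6129, -0.2057, 0.1519]
eef_rot: [-3.065, 1.569, -0.409]
force: [-4.4, 2.0, 12.4]
grip_width: 0.0258
```

Call:
{"api": "play_rows", "payload": {"increments": [[[255, 0, 0, 0, 0], [255, 0, 0, 0, 0], [255, 0, 0, 0, 0], [255, 0, 0, 0, 0], [255, 0, 0, 0, 0], [255, 0, 0, 0, 0], [255, 0, 0, 0, 0], [255, 0, 0, 0, 0], [255, 0, 0, 0, 0], [255, 0, 0, 0, 0]]]}}

```text
time_s: 13.98
ee_pos: [0.6129, -0.2057, 0.1519]
eef_rot: [-3.061, 1.569, -0.405]
force: [-4.0, 1.6, 11.6]
grip_width: 0.0255
```

```bash
python3 - <<'E'
from h import *
np.set_printoptions(precision=4,suppress=True)
snap('w8')
im=cv2.cvtColor(ctrl.camera('scene'),cv2.COLOR_RGB2BGR)
x,y=150,140
a=cv2.resize(im[y:y+140,x:x+100],None,fx=4,fy=4,interpolation=cv2.INTER_CUBIC)
w=cv2.imread('pics/w8.png');b=cv2.resize(w[120:260,200:300],None,fx=4,fy=4,interpolation=cv2.INTER_CUBIC)
cv2.imwrite('pics/c8.png',np.clip(np.hstack([a,b])*1.5,0,255).astype('uint8'))
E
```

```text
13.9833 [ 0.6129 -0.2057  0.1519] [-3.0613  1.5689 -0.4051] 1.6757942328833175 [-4.0125  1.598  11.6063] 0.025519745531216397
```

View pics/c8.png

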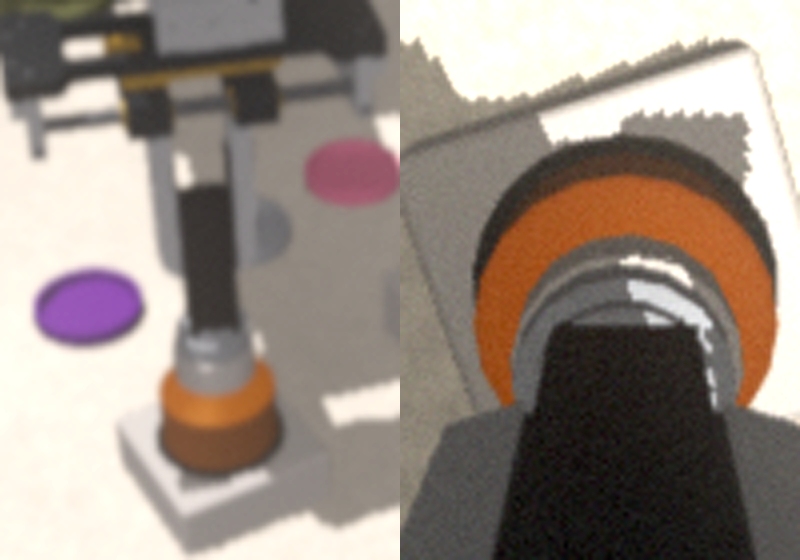

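Call:
{"api": "play_rows", "payload": {"increments": [[[255, 0.01, 0, 0, 0], [255, 0, 0, 0, 0], [255, 0, 0, 0, 0], [255, 0, 0, 0, 0], [255, 0, 0, 0, 0], [255, 0, 0, 0, 0], [255, 0, 0, 0, 0], [255, 0, 0, 0, 0], [255, 0, 0, 0, 0], [255, 0, 0, 0, 0], [255, 0, 0, 0, 0], [255, 0, 0, 0, 0]]]}}

```text
time_s: 15.08
ee_pos: [0.6129, -0.2057, 0.1519]
eef_rot: [-3.057, 1.569, -0.401]
force: [-4.3, 1.0, 12.7]
grip_width: 0.0257
```

Call:
{"api": "play_rows", "payload": {"increments": [[[255, -0.1, 0, 0, 0], [255, -0.1, 0, 0, 0], [255, -0.2, 0, 0, 0], [255, -0.5, 0, 0, 0], [255, -1, 0, 0, 0], [255, -2, 0, 0, 0], [255, -3, 0, 0, 0], [255, 0, 0, 2, 0], [255, 0, 0, 2.2, 0], [255, 0, 0, 2, 0], [255, 0, 0, 1, 0], [255, 0, 0, 0, 0]]]}}

```text
time_s: 16.08
ee_pos: [0.548, -0.1713, 0.2203]
eef_rot: [-2.977, 1.57, -0.32]
force: [0.6, 0.3, -2.5]
grip_width: 0.026
```

```bash
python3 - <<'E'
from h import *
np.set_printoptions(precision=4,suppress=True)
snap('w9')
w=cv2.imread('pics/w9.png');b=cv2.resize(w[50:170,195:315],None,fx=4,fy=4,interpolation=cv2.INTER_CUBIC)
cv2.imwrite('pics/c9.png',b)
E
```

```text
16.0833 [ 0.548  -0.1713  0.2203] [-2.9765  1.5697 -0.32  ] 1.6890829649471588 [ 0.6384  0.3265 -2.495 ] 0.025983476151830283
```

View pics/w9.png

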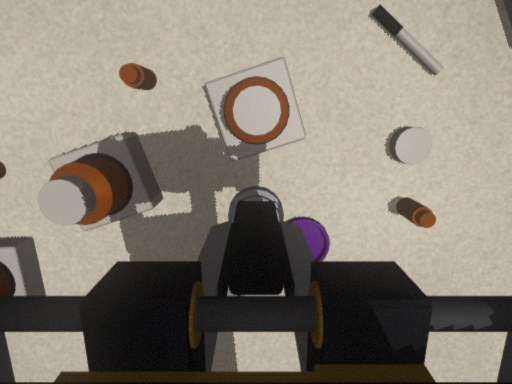

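View pics/c9.png

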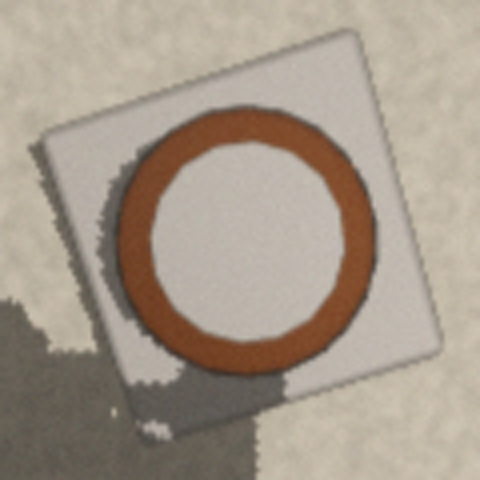

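```bash
python3 - <<'E'
from h import *
o=ctrl.get_obs();R=Rtool(o['eef_rot']);print(R.T@(np.array([.437,-.061,.0564])-o['ee_pos'])*100)
E
```

```text
[16.35934285 -4.58033065 15.09241022]
```

Call:
{"api": "play_rows", "payload": {"increments": [[[255, 0, -0.78, 2.5, 0], [255, 0, -0.76, 2.5, 0], [255, 0, -0.76, 2.5, 0], [255, 0, -0.76, 2.5, 0], [255, 0, -0.76, 2.5, 0], [255, 0, -0.76, 2.59, 0], [255, 2.5, 0, 0, 0], [255, 2.5, 0, 0, 0], [255, 2.5, 0, 0, 0], [255, 2.5, 0, 0, 0], [255, 2, 0, 0, 0], [255, 0, 0, 0, 0]]]}}

```text
time_s: 17.13
ee_pos: [0.4359, -0.061, 0.0961]
eef_rot: [0.267, 1.566, 2.923]
force: [0.3, 0.7, -3.0]
grip_width: 0.0258
```

```bash
python3 - <<'E'
from h import *
np.set_printoptions(precision=4,suppress=True)
snap('w10')
o=ctrl.get_obs();R=Rtool(o['eef_rot']);print(R.T@(np.array([.437,-.061,.0564])-o['ee_pos'])*100)
im=cv2.cvtColor(ctrl.camera('scene'),cv2.COLOR_RGB2BGR)
a=cv2.resize(im[140:280,150:350],(800,560),interpolation=cv2.INTER_CUBIC)
cv2.imwrite('pics/c10.png',np.clip(a*1.3,0,255).astype('uint8'))
E
```

```text
17.1333 [ 0.4359 -0.061   0.0961] [0.2666 1.5656 2.9226] 1.8342238638173776 [ 0.2811  0.6929 -3.0449] 0.02578703148677264
[ 4.1759 -0.0236 -0.0226]
```

View pics/w10.png

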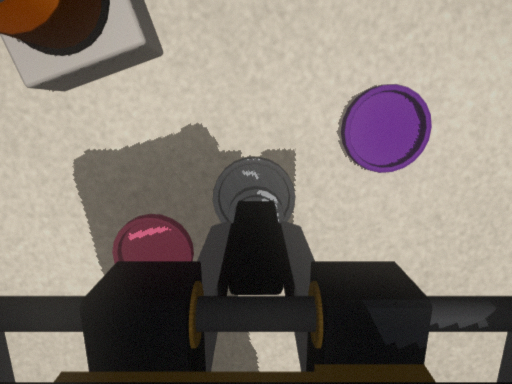

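View pics/c10.png

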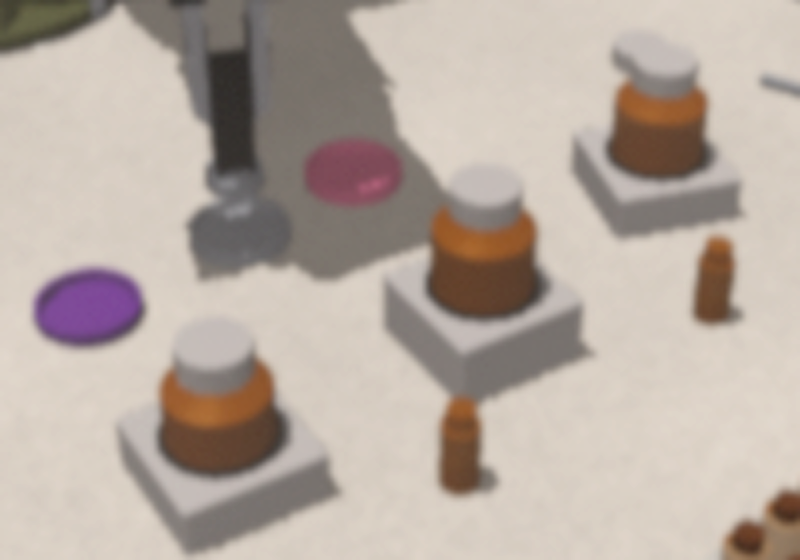

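Call:
{"api": "play_rows", "payload": {"increments": [[[255, 1.2, 0, 0, 0], [255, 1.2, 0, 0, 0], [255, 0.8, 0, 0, 0], [255, 0.4, 0, 0, 0], [255, 0.2, 0, 0, 0], [255, 0.1, 0, 0, 0], [255, 0, 0, 0, 0], [255, 0, 0, 0, 0]]]}}

```text
time_s: 17.9
ee_pos: [0.4371, -0.0611, 0.0605]
eef_rot: [-2.867, 1.57, -0.211]
force: [-0.3, -1.1, -2.9]
grip_width: 0.0257
```

Call:
{"api": "play_rows", "payload": {"increments": [[[255, 0.1, 0, 0, 0], [255, 0.1, 0, 0, 0], [255, 0, 0, 0, 0]]]}}

```text
time_s: 18.15
ee_pos: [0.4368, -0.061, 0.0579]
eef_rot: [0.134, 1.571, 2.79]
force: [0.6, -0.3, -2.4]
grip_width: 0.0259
```

Call:
{"api": "play_rows", "payload": {"increments": [[[255, 0.1, 0, 0, 0], [255, 0, 0, 0, 0]]]}}

```text
time_s: 18.32
ee_pos: [0.4368, -0.061, 0.0568]
eef_rot: [0.116, 1.571, 2.772]
force: [0.5, 0.3, -2.5]
grip_width: 0.0258
```

Call:
{"api": "play_rows", "payload": {"increments": [[[255, 0.05, 0, 0, 0], [255, 0, 0, 0, 0]]]}}

```text
time_s: 18.48
ee_pos: [0.4368, -0.061, 0.0564]
eef_rot: [0.348, 1.571, 3.004]
force: [-0.1, 0.4, -2.0]
grip_width: 0.0259
```

Call:
{"api": "play_rows", "payload": {"increments": [[[255, 0.05, 0, 0, 0], [255, 0, 0, 0, 0]]]}}

```text
time_s: 18.65
ee_pos: [0.4369, -0.0611, 0.0563]
eef_rot: [3.126, 1.571, -0.501]
force: [-2.5, 0.7, 4.4]
grip_width: 0.0257
```

Call:
{"api": "play_rows", "payload": {"increments": [[[255, -0.04, 0, 0, 0], [200, 0, 0, 0, 0], [170, 0, 0, 0, 0], [140, 0, 0, 0, 0], [100, 0, 0, 0, 0], [50, 0, 0, 0, 0], [0, 0, 0, 0, 0], [0, 0, 0, 0, 0], [0, 0, 0, 0, 0], [0, 0, 0, 0, 0], [0, 0, 0, 0, 0]]]}}

```text
time_s: 19.57
ee_pos: [0.4368, -0.061, 0.0563]
eef_rot: [-0.499, 1.571, 2.157]
force: [-0.2, 0.1, -0.3]
grip_width: 0.0813
```

Call:
{"api": "play_rows", "payload": {"increments": [[[0, -0.5, 0, 0, 0], [0, -2, 0, 0, 0], [0, -3, 0, 0, 0], [0, -4, 0, 0, 0], [0, -2, 0, 2, 0], [0, 0, 0, 3, 0], [0, 0, 0, 3, 0], [0, 0, 0, 0, 0], [0, 0, 0, 0, 0]]]}}

```text
time_s: 20.32
ee_pos: [0.3658, -0.0234, 0.1721]
eef_rot: [-2.829, 1.569, -0.172]
force: [0.5, -0.4, 0.2]
grip_width: 0.0939
```

```bash
python3 - <<'E'
from h import *
np.set_printoptions(precision=4,suppress=True)
snap('w11')
im=cv2.cvtColor(ctrl.camera('scene'),cv2.COLOR_RGB2BGR)
a=cv2.resize(im[140:280,150:350],(800,560),interpolation=cv2.INTER_CUBIC)
cv2.imwrite('pics/c11.png',np.clip(a*1.3,0,255).astype('uint8'))
E
```

```text
20.3167 [ 0.3658 -0.0234  0.1721] [-2.8294  1.5691 -0.1724] 1.8914955311340098 [ 0.5463 -0.4066  0.2095] 0.09388410700941202
```

View pics/w11.png

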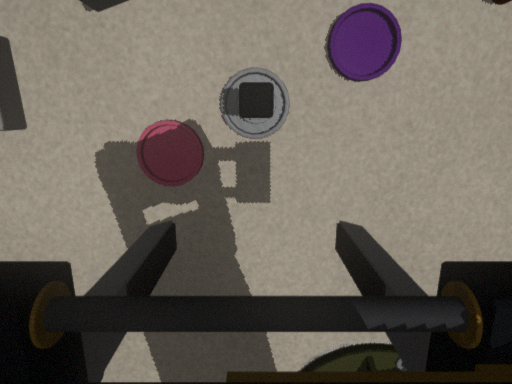

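View pics/c11.png

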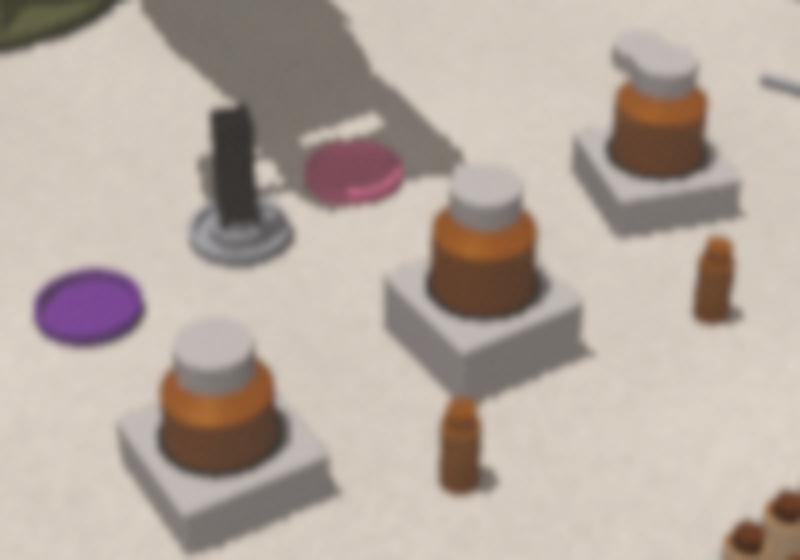

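The tool stands upright in the grey dish at (254,102). One more oblique look, from the same place as w2, will confirm the cap is home.

Call:
{"api": "play_rows", "payload": {"increments": [[[0, -2, 0, 0, 0], [0, -2.4, 0, 0, 0], [0, 0, -2, -3, 0], [0, 0, -2, -3, 0], [0, 0, -2, -3, 0], [0, 0, -2, -3, 0], [0, 0, -2, -3.5, 0], [0, 0, 0, 0, -7], [0, 0, 0, 0, -7], [0, 0, 0, 0, -7], [0, 0, 0, 0, -7], [0, 0, 0, 0, 0]]]}}

```text
time_s: 21.42
ee_pos: [0.5504, -0.008, 0.2146]
eef_rot: [-0.066, 1.57, 3.084]
force: [-0.5, 0.0, -0.3]
grip_width: 0.0937
```

```bash
python3 - <<'E'
from h import *
np.set_printoptions(precision=4,suppress=True)
snap('w12')
s=cv2.imread("pics/w12.png")
f=lambda a:np.clip(cv2.resize(a,(390,390),interpolation=cv2.INTER_CUBIC)*1.7,0,255).astype('uint8')
cv2.imwrite("pics/w12a.png",np.hstack([f(s[100:210,5:115]),f(s[75:185,402:512])]))
E
```

```text
21.4167 [ 0.5504 -0.008   0.2146] [-0.0662  1.5697  3.0843] 1.4808742739710332 [-0.4743  0.0175 -0.3112] 0.09374606825714582
```

View pics/w12a.png

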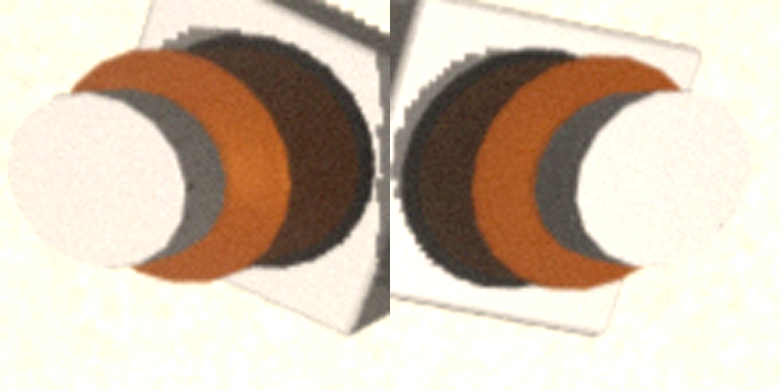

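The right cap (crop centre about (665,178)) now sits on its shoulder like the capped reference on the left. The collar ring is no longer visible and the shoulder-to-rim gap is the same (62 px against 63 px). I'm handing in.

```bash
python3 - <<'E'
from station import ctrl
print(ctrl.hand_in()); print(ctrl.get_obs()['time_s'])
E
```

```text
the job is handed in; nothing more can be done
None
the job is handed in; nothing more can be done
```

I pressed the loose cap home on the bottle near (0.612, −0.205), stood the tool back upright in the grey steel dish, and handed the job in at about 21.4 s.

- **Which bottle:** its collar edge and a larger shoulder-to-rim gap were visible. The caps on the other two bottles sat right down on the shoulder.
- **Pressing:** the bottle sank about 10 mm, the cap resisted, then the force fell back to the in-air value at the click. The stop came about 8 mm below where the bottle went firm. I held 14 to 15.5 N (net of the tool's weight) for about 2.7 s.
- **Force readings:** these come only at the end of each move, so I did not see the click's peak. The highest push I saw was about 15.5 N. A sideways force of 4 to 5 N appeared while holding, and nothing shifted.
- **Last checks:** from the same viewpoint, the shoulder-to-rim gap on the pressed cap matches the capped reference (62 px against 63 px), and the cap looks centred. The tool did not slip in the grip. The gripper is open and clear of everything, and nothing else in the views I checked had moved.

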